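# Still the swinging castings basket and set it in the rinse tray

### The arm

A 7-joint arm with a two-finger parallel gripper is mounted at the origin on the work surface. World frame = base frame: x ahead of the robot, y to its left, z up, the work surface at z = 0. Lengths are in m, angles in rad, forces in N, time in s.
With the tool pointing down it reaches from about 0.35 to 0.9 m from the base axis. Payload 8.1 kg.
Tool frame: the origin (TCP) lies at the very end of the fingers, on their centre line; the grasp point (between the pads) lies 19 mm behind it; z points along the fingers, y is the line along which they close (so a half turn about z gives the same grasp; the last joint's range is limited). The gripper opens to 92 mm and grips with 3 to 60 N. Pads are 19 mm wide; open, the fingers measure 130 mm over their backs; the gripper's body (75 mm by 190 mm) begins 47 mm behind the grasp point.
Start: joints at [1.136, 0.434, 0.025, 1.573, -0.012, 1.134, -0.075], TCP at [0.204, -0.591, 0.227] pointing down, gripper open.
Joint ranges: [-2.62, 2.62], [-0.44, 2.09], [-1.27, 1.32], [0.08, 2.57], [-1.32, 4.46], [0.12, 2], [-2.74, 2.74]. Speed limits (rad/s): [2.22, 2.22, 3.01, 3.01, 3.14, 3.14, 3.14].

### API

Orientations are given as a rotation vector (axis times angle).
In Python, from station import * gives the robot as it stands.
- The arm moves only by the tool jog_arm, never from a script. Its argument "series" is a list of rows, each a list of 5 numbers: the opening, from -1 (shut) to 1 (fully open), then the shift along the tool's x, y, z in mm, then the turn about the tool's z in degrees. A call has 1 to 20 rows; each row is the pose to reach, as a shift and turn from the pose commanded when the call began, along the tool's axes at that moment; what a row does not reach only later rows make up. A row lasts 1/12 s, in which the tool goes at most 41.7 mm and 7.16 degrees, less where a joint would pass 70% of its speed; a pose out of reach is approached as far as the arm can. A call with a gripper value outside its range is refused whole. The fingers move at their own pace and stop on an object; "newtons" is the grip in N (left out, the last holds). Time passes only in rows, so rows that repeat a pose let the fingers close. It gives the time, the measured TCP pose, the force, the opening and the grip force at its end, in the units of the state.
- read_state(): the state, without advancing time (a new reading comes with each control period).
- camera(name): name is "side" or "top" or "wrist"; returns a dict with "frame" (420x560x3 uint8, blue, green, red), "intrinsics" (3x3 intrinsics, pixels), "R" (3x3) and "t" (3): a world point X has camera coordinates R X + t. Camera axes: x right, y down, z forward; pixel columns grow to the right and rows downward; lengths in m; the calibration is good to about 2 mm. A picture is of the moment at which its call begins. There is no depth.
- sign_off(): hands the job in; it is judged then, once.
The state is a dict: "t": time; "q": joint angles; "qd": joint speeds; "joint_efforts": joint torques, N m; "eef_pos": TCP position; "tool_rot": TCP orientation; "ft_force": force on the tool from outside, world axes, zero at the start; "moment": the same for the moment, N m; "finger_gap": opening from 0.0 (shut) to 1.0 (fully open); "grasp_force": force on a finger pad.
Only numpy, scipy, OpenCV 4.12 (cv2) and the standard library are available. Lean on these libraries where they do the work, as an engineer would, in place of code of your own. Each camera call takes 0.05 s, during which the arm holds its last target. There are 200 camera calls.

### The job

Take the basket of brass castings by the red grip on its bail and lift it off the sloping drain stand (it swings freely as it comes off); carry it over the white rinse tray, take the swing out of it by moving the grip alone, and let it hang level and still close above the middle of the tray, touching nothing, for 3 seconds. Then lower it gently into the middle of the tray, lined up lengthwise with it, let go and move clear. Never spill the castings, never touch the basket itself with the robot, never let it touch the bench, or the tray while it is tilted, and leave the mug, jar and hammer alone.

Things in the scene. Friction and masses are not known exactly. Their poses are not given: they have to be found in the camera images.
- bail: Loose steel bail: upturned U of 7 mm wire with a red grip, 0.12 kg. Origin: middle of the pivot axis joining it to the basket. x: along that axis (arms at +-72 mm), z: up to the grip. Crossbar centred 78 mm above the origin. At the start it leans 0.06 rad against its hinge stop; let go of, it flops to a stop (0.36 rad from the basket's upright one way, 0.6 the other).
- grip (a point): Point in the middle of the red grip where to take it, on the bail's z axis 108 mm from the pivot axis. The grip is a block 30 mm (bail x) by 22 mm (bail y), from 80 to 130 mm above the pivot axis. It can be pinched from above on either pair of faces.
- basket: Steel basket with brass ring castings fixed in it, 240 (y) x 130 (x) x 45 mm high, nominal 0.55 kg (varies by a third), hung on the bail by a nearly frictionless hinge along its x: its y ends tilt up and down. Origin: middle of the hinge axis (same point as the bail's), 26 mm above the flat underside, 14 mm above the centre of mass. Starts on the stand's bars tilted 0.30 rad, +y end up.
- basket_floor (a point): Centre of the basket's flat underside, 26 mm below the hinge axis. Hanging free the basket is level at rest and swings with a period of 1.48 s (like a pendulum of 0.54 m); left alone a swing takes some 50 s to fade to a third. Accelerating the pivot by a along the basket's +y gives its turn about x (positive: +y end up) an angular acceleration of -a / 0.54 m.
- stand: Fixed drain stand: steel base plate 170 (x) x 250 (y) x 8 mm, origin at the centre of its underside on the bench. Two rubber-sleeved cross bars along x, 12 mm thick: one low (axis y -98 mm, z 24 mm), one near the middle (y -2 mm, z 54 mm). The basket's high +y end sticks out free past the higher bar; its underside reaches about 90 mm above the bench.
- tray: Fixed white open rinse tray, 190 (x) x 300 (y) x 40 mm high, walls and floor 5 mm thick. Origin: centre of the underside, on the bench. The basket goes in with its y along the tray's y, either way round, with 25 mm clear all round; set down, its origin is 31 mm above the tray's origin.
- mug: White mug, 80 mm across, 85 mm high, beyond the work. Origin: centre of the underside. Bystander.
- jar: Glass jar with steel lid, 68 mm across, 90 mm high, beyond the work. Origin: centre of the underside. Bystander.
- hammer: Small hammer 240 mm long lying on the bench beyond the work. Bystander.

How it is judged:
On the way, in this order (a step that is already met when the one before it is completed fails the run):
1. the basket is lifted clear of the drain stand and hangs on its bail (contact force between basket and anything else below 0.1 N and height (world z) of basket above 0.11 m), for 0.2 s.
2. it hangs level and still close above the middle of the tray, touching nothing, for 3 s (horizontal distance between basket and tray below 0.03 m and z of basket in the frame of tray between 0.075 and 0.2 m and angle between basket's own z axis and vertical below 0.05 rad and linear speed of basket below 0.06 m/s and contact force between basket and anything else below 0.2 N), for 3 s.
At the end, for the whole second after the job is handed in: After hanging untouched over the tray for 3 s (within 30 mm of centre, origin 75 to 200 mm above its underside, tilt under 0.05 rad, under 0.06 m/s), the basket stands flat in the tray (tilt under 0.05 rad), within 22 mm of its centre and 0.15 rad of its length, released and at rest (horizontal distance between basket and tray below 0.022 m and z of basket in the frame of tray below 0.036 m and angle between the y axis of basket and the y axis of tray, either way round below 0.15 rad and angle between basket's own z axis and vertical below 0.05 rad and linear speed of basket below 0.01 m/s and angular speed of basket below 0.1 rad/s).
It fails at once if the castings spill: the basket tilts more than 0.55 rad (angle between basket's own z axis and vertical above 0.55 rad).
It fails at once if the robot touches the basket itself (contact force between basket and the arm above 0.5 N or contact force between basket and the fingers above 0.5 N).
It fails at once if the basket touches the bench (contact force between basket and table above 0.5 N).
It fails at once if the basket touches the tray while tilted more than 0.1 rad, or is slammed or pressed into it with more than 60 N ((contact force between basket and tray above 0.3 N and angle between basket's own z axis and vertical above 0.1 rad) or contact force between basket and tray above 60 N).
It fails at once if the mug, jar or hammer is moved more than 30 mm (distance of any of mug, jar, hammer from where it was at the start of the episode above 0.03 m).
It also fails if it takes over 51 s, if anything falls off the work surface, if the arm or the gripper's body presses on something with over 40 N, if the wrist force passes 120 N, or if a joint passes its speed limit or range.

## Working session

There is one attempt and no reset: what is moved stays moved. The work goes in short steps, Python scripts to look and compute and a tool call to move; the robot and the scene stay as the last step left them, time stands still between calls to the robot, and variables do not carry over. Pictures are saved under pics/ and viewed, at most 10 in all, crops included, and the job is handed in when it is done.

Besides the shell and the picture viewer there is one more tool, called after "Call:" by a JSON object that holds its "name" and its "arguments". jog_arm: Moves the arm, as the interface text tells. Its arguments: {"type":"object","properties":{"series":{"type":"array","items":{"type":"array","items":{"type":"number"}}},"newtons":{"type":"number"}},"required":["series"]}

```bash
mkdir -p pics; cat > h.py <<'E'
from station import *
import numpy as np, cv2
E
python3 - <<'E'
from h import *
s=read_state()
print({k:np.round(v,3) for k,v in s.items()})
a={n:camera(n) for n in("side","top")}
import pickle; pickle.dump(a,open('a.pkl','wb'))
cv2.imwrite('pics/side0.png',a['side']['frame']);cv2.imwrite('pics/top0.png',a['top']['frame'])
for n in a: print(n,np.round(a[n]['intrinsics'],1).tolist(),np.round(-a[n]['R'].T@a[n]['t'],3))
E
```

```text
{'t': np.float64(0.0), 'q': array([ 1.136,  0.435,  0.025,  1.574, -0.012,  1.134, -0.075]), 'qd': array([-0.001,  0.001, -0.001,  0.001, -0.001, -0.001,  0.002]), 'joint_efforts': array([-0.0000e+00, -6.6785e+01,  9.8500e-01, -3.1446e+01, -6.1000e-02,
        4.3000e-02,  0.0000e+00]), 'eef_pos': array([ 0.203, -0.59 ,  0.226]), 'tool_rot': array([-3.097e+00, -5.190e-01,  1.000e-03]), 'ft_force': array([-0.119, -0.013,  0.407]), 'moment': array([-0.   , -0.04 ,  0.029]), 'grasp_force': np.float64(0.0), 'finger_gap': np.float64(1.0)}
side [[430.9, 0.0, 273.9], [0.0, 430.9, 210.3], [0.0, 0.0, 1.0]] [0.36  0.557 0.706]
top [[486.7, 0.0, 274.8], [0.0, 486.7, 207.6], [0.0, 0.0, 1.0]] [0.489 0.012 1.154]
```

View pics/side0.png

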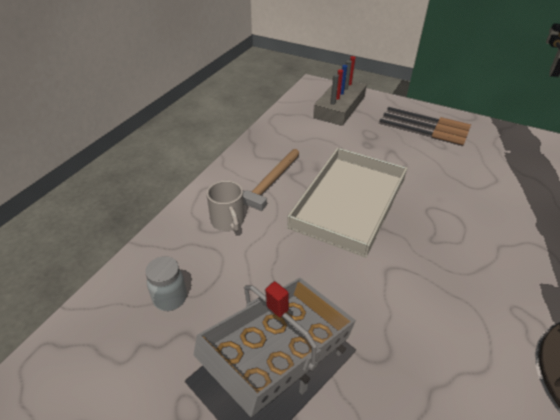

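View pics/top0.png

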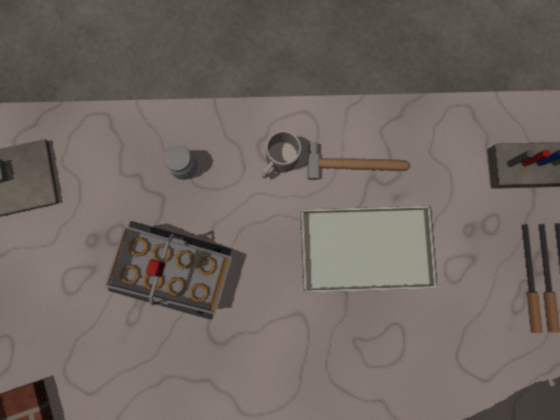

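Side view: red grip at about (278,298) above the basket, with the tray around (350,197). Top view: grip at about (155,268), basket spanning (108–232, 222–315), tray (302–436, 206–292). Next I'll measure these and zoom in on the basket.

```bash
cat >> h.py <<'E'
def cast(c,uv,z):
    C=-c['R'].T@c['t']; d=c['R'].T@np.linalg.inv(c['intrinsics'])@np.array([*uv,1.])
    return C+d*(z-C[2])/d[2]
def tri(cs,uvs):
    A=[];b=[];r=[]
    for c,uv in zip(cs,uvs):
        C=-c['R'].T@c['t']; d=c['R'].T@np.linalg.inv(c['intrinsics'])@np.array([*uv,1.]); d/=np.linalg.norm(d)
        P=np.eye(3)-np.outer(d,d); A.append(P); b.append(P@C)
    X=np.linalg.lstsq(np.vstack(A),np.hstack(b),rcond=None)[0]
    return X,np.linalg.norm(np.vstack(A)@X-np.hstack(b))
def red(c,box):
    f=c['frame'].astype(int); x0,y0,x1,y1=box; m=np.zeros(f.shape[:2],np.uint8)
    m[y0:y1,x0:x1]=((f[...,2]>90)&(f[...,1]<50)&(f[...,0]<50))[y0:y1,x0:x1]
    k,l,st,ce=cv2.connectedComponentsWithStats(m); i=1+np.argmax(st[1:,4]); return ce[i],st[i],(l==i)
E
python3 - <<'E'
from h import *
import pickle; a=pickle.load(open('a.pkl','rb')); S,T=a['side'],a['top']
rs=red(S,(240,260,320,340)); rt=red(T,(120,240,200,300)); print(rs[:2],rt[:2],tri((S,T),(rs[0],rt[0])))
for n,c,b in(('T',T,(290,195,445,300)),('S',S,(280,140,420,255))):
    f=c['frame']; x0,y0,x1,y1=b; h=cv2.cvtColor(f,cv2.COLOR_BGR2HSV)
    # floor: greenish-white vs pinkish bench: g-r
    d=f[...,1].astype(int)-f[...,2]; 
    m=np.zeros(f.shape[:2],np.uint8); m[y0:y1,x0:x1]=((d>-6)&(f[...,1]>110))[y0:y1,x0:x1]
    k,l,st,ce=cv2.connectedComponentsWithStats(m); i=1+np.argmax(st[1:,4]); print(n,st[i],f[250,370],f[330,330])
    ct=max(cv2.findContours((l==i).astype(np.uint8),0,2)[0],key=cv2.contourArea)
    for z in(.005,.04):
        P=np.array([cast(c,p[0],z)[:2] for p in ct],np.float32); (cx,cy),wh,an=cv2.minAreaRect(P); print(n,z,cx,cy,wh,an)
A=cv2.resize(S['frame'][260:420,180:380],None,fx=3.0,fy=3.0,interpolation=2)
B=cv2.resize(T['frame'][210:330,95:245],None,fx=5,fy=5,interpolation=2)
cv2.imwrite('pics/cs.png',A);cv2.imwrite('pics/ct.png',B)
E
```

```text
(array([276.78306878, 296.00793651]), array([266, 282,  22,  35, 378], dtype=int32)) (array([152.125     , 267.38235294]), array([147, 260,  12,  16, 136], dtype=int32)) (array([0.52499907, 0.23606623, 0.20014183]), np.float64(0.001018930291640084))
T [ 309  210  121   78 8689] [137 151 150] [110 115 126]
T 0.005 0.563854992389679 -0.22598117589950562 (0.1761765331029892, 0.2774987518787384) 0.05997302010655403
T 0.04 0.5615718960762024 -0.21872255206108093 (0.17080830037593842, 0.26904308795928955) 0.05997263640165329
S [288 215  83  32 214] [115 121 131] [ 82  97 112]
S 0.005 0.5715721249580383 -0.10157764703035355 (0.19877585768699646, 0.01331434678286314) 1.1448965072631836
S 0.04 0.5609871745109558 -0.06870395690202713 (0.18884745240211487, 0.012649322859942913) 1.1448960304260254
```

View pics/cs.png

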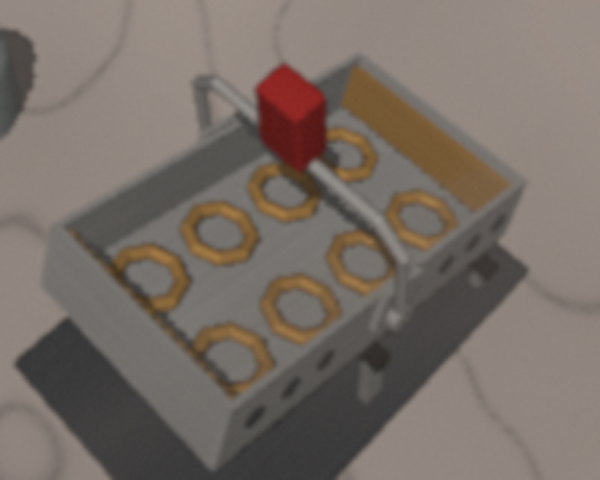

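View pics/ct.png

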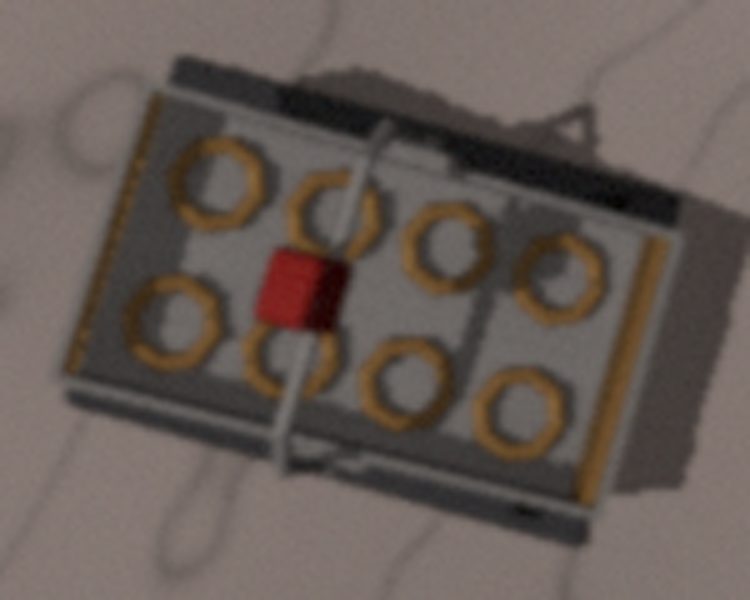

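Side crop: the left (near) end of the basket overhangs the stand bars, which show at the right, so the left end, toward world +Y, is the high end. Rim corners are at crop (60,225), (237,400), (522,182) and (362,58). Top crop: red top face at about (289,288), rim corners at (160,93), (70,380), (595,510) and (675,235).

```bash
python3 - <<'E'
from h import *
import pickle; a=pickle.load(open('a.pkl','rb')); S,T=a['side'],a['top']
from scipy.spatial.transform import Rotation as R
f=lambda p,k,o:np.array(p)/k+o
sc=[f(p,3,(180,260)) for p in((60,225),(237,400),(522,182),(362,58),(291,87))]
tc=[f(p,5,(95,210)) for p in((160,93),(70,380),(595,510),(675,235),(289,288))]
X=[]
for s,t in zip(sc,tc):
    x,r=tri((S,T),(s,t)); X.append(x); print(np.round(x,4),round(r,4))
X=np.array(X); hi=(X[0]+X[1])/2; lo=(X[2]+X[3])/2; y=hi-lo
print('y',y,np.linalg.norm(y),'tilt',np.arctan2(y[2],np.hypot(*y[:2])),'yaw of y',np.arctan2(y[1],y[0]),'rim ctr',(hi+lo)/2, 'x',X[0]-X[1])
Q=[]
for s,t in zip([(341,152),(407,167),(370,247),(292,220)],[(432,206),(436,290),(304,292),(302,206)]):
    x,r=tri((S,T),(s,t)); Q.append(x); print('tray',np.round(x,4),round(r,4), np.round(cast(T,t,.04)[:2],4))
Q=np.array(Q);print(Q.mean(0), (Q[3]+Q[2]-Q[0]-Q[1])/2)
s=read_state(); M=R.from_rotvec(s['tool_rot']).as_matrix(); print(np.round(M,3),s['eef_pos'])
E
```

```text
[0.613 0.307 0.131] 0.0031
[0.4939 0.3417 0.13  ] 0.0017
[0.4293 0.1324 0.0637] 0.0009
[0.548  0.0954 0.0634] 0.0014
[0.5253 0.2325 0.2117] 0.0007
y [0.06482595 0.2104291  0.06691351] 0.23013088976786097 tilt 0.29502404534939614 yaw of y 1.2719564872994433 rim ctr [0.52101735 0.21912054 0.09700881] x [ 0.11910911 -0.03474844  0.00102117]
tray [ 0.6544 -0.3835  0.0147] 0.0061 [ 0.6548 -0.3737]
tray [ 0.4653 -0.3662  0.0419] 0.0044 [ 0.4621 -0.3675]
tray [ 0.4652 -0.0687  0.0352] 0.002 [ 0.4666 -0.068 ]
tray [ 0.6572 -0.075   0.022 ] 0.0128 [ 0.6631 -0.071 ]
[ 0.56050441 -0.22332744  0.02845085] [1.35486545e-03 3.03037872e-01 2.97819636e-04]
[[ 0.945  0.326 -0.001]
 [ 0.326 -0.945  0.001]
 [-0.    -0.001 -1.   ]] [ 0.20337514 -0.59051895  0.22603847]
```

Call:
{"name": "jog_arm", "arguments": {"series": [[1,10,-12,-1,-2],[1,30,-35,-2,-7],[1,55,-65,-4,-12],[1,82,-96,-6,-18],[1,109,-128,-7,-24],[1,136,-160,-9,-30],[1,163,-191,-11,-36],[1,190,-223,-13,-42],[1,217,-255,-15,-48],[1,244,-286,-17,-54],[1,271,-318,-18,-60],[1,298,-350,-20,-66],[1,325,-382,-22,-72],[1,352,-413,-24,-77],[1,379,-445,-26,-83],[1,406,-477,-28,-89],[1,433,-508,-29,-95],[1,460,-540,-31,-101],[1,485,-569,-33,-107],[1,500,-587,-34,-110]]}}

```text
t: 1.77
eef_pos: [0.4857, 0.1312, 0.2609]
tool_rot: [-1.34, -2.841, -0.003]
ft_force: [0.3, -0.4, 1.0]
finger_gap: 1.006
grasp_force: 0.0
```

```bash
cat >> h.py <<'E'
from scipy.spatial.transform import Rotation as R
def togo(p,yaw):  # tool-axis shift (mm) to world point and turn (deg) bringing tool y to yaw deg
    s=read_state(); M=R.from_rotvec(s['tool_rot']).as_matrix()
    d=M.T@(np.array(p)-s['eef_pos'])*1000; cur=np.degrees(np.arctan2(M[1,1],M[0,1]))
    w=(yaw-cur+90)%180-90
    print('t',round(float(s['t']),2),'pos',np.round(s['eef_pos'],4),'shift',np.round(d,1),'turn',round(-w,2),'q',np.round(s['q'],2)); return d,-w
E
python3 - <<'E'
from h import *
togo((.5235,.228,.26),73.3)
w=camera('wrist'); t=camera('top')
cv2.imwrite('pics/w1.png',np.hstack([w['frame'],t['frame'][150:350,0:300].repeat(1,0).copy() if 0 else cv2.resize(t['frame'][150:360,60:180],(240,420))]))
print(w['intrinsics'],np.round(-w['R'].T@w['t'],3),np.round(w['R'],3))
E
```

```text
t 1.77 pos [0.4857 0.1312 0.2609] shift [50.6 90.8  1.2] turn -33.79 q [ 0.23  0.3  -0.75  1.77  0.22  1.16  0.1 ]
[[343.94983027   0.         274.80569195]
 [  0.         343.94983027 208.2084624 ]
 [  0.           0.           1.        ]] [0.444 0.181 0.419] [[ 0.771  0.637  0.001]
 [ 0.617 -0.748  0.244]
 [ 0.157 -0.187 -0.97 ]]
```

View pics/w1.png

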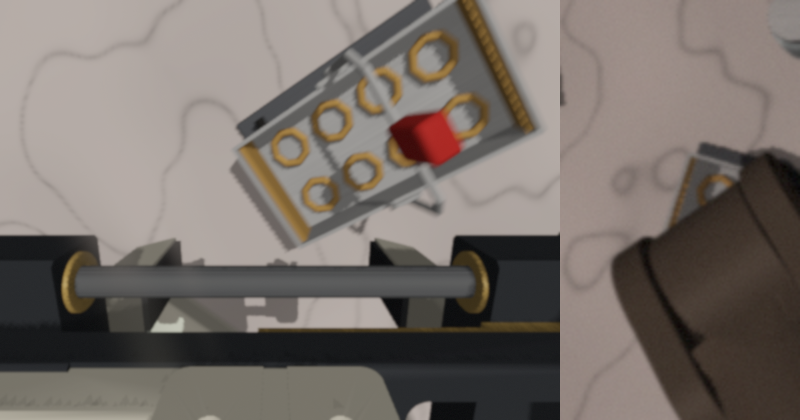

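Wrist view: grip at about (427,137), basket clear above the fingers, high end to the right. I'll triangulate the grip again using this view.

```bash
python3 - <<'E'
from h import *
import pickle; S=pickle.load(open('a.pkl','rb'))['side']
w=camera('wrist'); rw=red(w,(360,80,500,190)); rs=red(S,(240,260,320,340)); print(rw[:2],tri((w,S),(rw[0],rs[0])))
for p in((.5253,.2325,.2117),(.525,.231,.187)):
    x=w['R']@p+w['t']; x=w['intrinsics']@x; print(x[:2]/x[2])
E
```

```text
(array([430.17781494, 139.70568562]), array([ 393,  116,   64,   54, 1794], dtype=int32)) (array([0.52529436, 0.23510683, 0.199181  ]), np.float64(0.0009271148036740265))
[435.45657233 143.4843254 ]
[416.55761621 142.71373709]
```

Call:
{"name": "jog_arm", "arguments": {"series": [[1,3,6,0,-3],[1,9,17,0,-8],[1,17,30,0,-14],[1,26,46,0,-20],[1,36,64,0,-26],[1,44,79,0,-31],[1,49,88,1,-34],[1,51,91,1,-34],[1,51,91,1,-34]]}}

```text
t: 2.67
eef_pos: [0.5236, 0.223, 0.2592]
tool_rot: [-0.469, -3.106, 0.001]
ft_force: [0.4, 0.0, 0.8]
finger_gap: 0.999
grasp_force: 0.0
```

```bash
python3 - <<'E'
from h import *
togo((.5235,.229,.170),73.3)
E
```

```text
t 2.67 pos [0.5236 0.223  0.2592] shift [ 1.8  5.8 89.2] turn -0.46 q [ 0.1   0.45 -0.86  1.61  0.36  1.24  0.45]
```

Call:
{"name": "jog_arm", "arguments": {"series": [[1,0,0,6,0],[1,1,2,18,0],[1,1,3,34,0],[1,1,4,52,0],[1,1,4,68,0],[1,1,4,80,0],[1,1,4,87,0],[1,1,4,89,0],[1,1,4,89,0]]}}

```text
t: 3.42
eef_pos: [0.5238, 0.2276, 0.1703]
tool_rot: [-0.465, -3.106, 0.001]
ft_force: [-0.4, 0.1, -0.7]
finger_gap: 1.0
grasp_force: 0.0
```

```bash
python3 - <<'E'
from h import *
togo((.5235,.229,.170),73.3)
w=camera('wrist'); cv2.imwrite('pics/w2.png',w['frame'])
E
```

```text
t 3.42 pos [0.5238 0.2276 0.1703] shift [0.7 1.2 0.3] turn -0.32 q [ 0.06  0.53 -0.82  1.73  0.44  1.07  0.37]
```

View pics/w2.png

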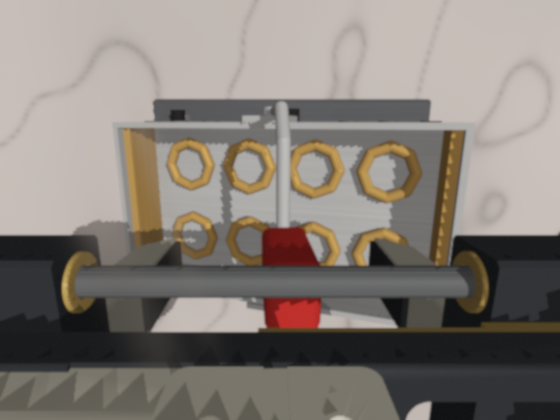

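Wrist view: the red grip, columns 263–320, sits between the fingers, with the crossbar at column 282. Closing.

Call:
{"name": "jog_arm", "arguments": {"series": [[-1,0,0,0,0],[-1,0,0,0,0],[-1,0,0,0,0],[-1,0,0,0,0],[-1,0,0,0,0],[-1,0,0,0,0],[-1,0,0,0,0],[-1,0,0,0,0]], "newtons": 40}}

```text
t: 4.13
eef_pos: [0.524, 0.2279, 0.1707]
tool_rot: [0.464, 3.107, -0.0]
ft_force: [0.3, -0.1, 0.2]
finger_gap: 0.471
grasp_force: 0.0
```

```bash
cat > meas.py <<'E'
from h import *
# brass rings in the wrist view: u positions of the visible far-row features -> tilt, using pivot geometry in the tool frame
def brass(w):
    h=cv2.cvtColor(w['frame'],cv2.COLOR_BGR2HSV); m=((h[...,0]>8)&(h[...,0]<25)&(h[...,1]>110)&(h[...,2]>60)).astype(np.uint8); m[228:]=0
    k,l,st,ce=cv2.connectedComponentsWithStats(m); i=[j for j in range(1,k) if st[j,4]>60]
    return [(np.round(ce[j],1).tolist(),st[j].tolist()) for j in sorted(i,key=lambda j:ce[j][0])],m
E
python3 - <<'E'
from meas import *
s=read_state(); print(s['t'],s['eef_pos'],s['ft_force'],s['grasp_force'],s['finger_gap'])
w=camera('wrist'); b,m=brass(w)
for x in b: print(x)
M=R.from_rotvec(s['tool_rot']).as_matrix(); print('cam in tool',M.T@(-w['R'].T@w['t']-s['eef_pos']), '\n',np.round(w['R']@M,3))
E
```

```text
4.1333 [0.5239832  0.22791674 0.17073398] [ 0.31634697 -0.08092631  0.21066998] 0.0 0.4710566743404687
([140.2, 186.5], [124, 129, 37, 99, 2009])
([189.8, 162.6], [167, 138, 46, 51, 983])
([192.9, 219.9], [174, 212, 39, 16, 299])
([248.1, 223.0], [230, 217, 39, 11, 254])
([248.8, 165.2], [224, 139, 51, 54, 1116])
([310.2, 225.4], [298, 222, 26, 6, 95])
([315.7, 167.8], [291, 140, 52, 57, 1241])
([388.3, 171.0], [356, 141, 64, 61, 1572])
([446.8, 178.5], [433, 131, 29, 97, 1693])
cam in tool [ 0.06546736 -0.00046825 -0.15765163] 
 [[ 0.001  1.     0.   ]
 [-0.969  0.001 -0.245]
 [-0.245 -0.     0.969]]
```

Call:
{"name": "jog_arm", "arguments": {"series": [[-1,0,0,0,0],[-1,0,0,0,0],[-1,0,0,0,0],[-1,0,0,0,0],[-1,0,0,0,0],[-1,0,0,0,0],[-1,0,0,0,0]]}}

```text
t: 4.77
eef_pos: [0.5238, 0.2274, 0.1707]
tool_rot: [-0.465, -3.107, 0.001]
ft_force: [-2.1, -2.7, 2.0]
finger_gap: 0.24
grasp_force: 40.0
```

```bash
cat >> meas.py <<'E'
from scipy.optimize import least_squares
import json
def rings(w):   # centroids of the four far-row rings, left to right
    b,_=brass(w); r=[x for x in b if 600<x[1][4]<3500 and 0.6<x[1][2]/x[1][3]<1.4 and x[1][1]<200]
    return np.array([x[0] for x in r]),b
PIV=np.array([0,0,.091])   # pivot in tool frame
def cam_tool(w,s):
    M=R.from_rotvec(s['tool_rot']).as_matrix(); return w['R']@M, w['t']+w['R']@s['eef_pos']
def Rx(th): # basket axes in tool frame: tool (x,y,z)=(-bx.., by, -bz); +th raises +y end
    c,s_=np.cos(th),np.sin(th); return np.array([[-1,0,0],[0,c,-s_],[0,-s_,-c]])
def tilt(w,s):
    B=np.array(json.load(open('rings.json'))); u,b=rings(w)
    if len(u)!=4: print('rings',len(u),[x[1] for x in b]); return None
    A,t=cam_tool(w,s); K=w['intrinsics']
    def f(p):
        X=(A@(PIV[:,None]+np.array([[0],[p[1]],[0]])+Rx(p[0])@B.T)+t[:,None]); q=K@X; return (q[:2]/q[2]-u.T).ravel()
    r=least_squares(f,[0,0]); return r.x[0],r.x[1]*1000,np.sqrt(2*r.cost/8)
E
python3 - <<'E'
from meas import *
s=read_state(); print(s['t'],s['eef_pos'],s['ft_force'],s['grasp_force'],s['finger_gap'])
w=camera('wrist'); u,b=rings(w); print(u)
A,t=cam_tool(w,s); C=-A.T@t; th=.298; n=Rx(th)[:,2]; P0=PIV+Rx(th)@np.array([0,0,-.019]); B=[]
for p in u:
    d=A.T@np.linalg.inv(w['intrinsics'])@np.array([*p,1]); X=C+d*(n@(P0-C))/(n@d); B.append((Rx(th).T@(X-PIV)).tolist())
print(np.round(B,4)); json.dump(B,open('rings.json','w')); print(tilt(w,s))
E
```

```text
4.7667 [0.52383565 0.22744428 0.17066649] [-2.09178871 -2.70820932  2.04710193] 39.95614171028137 0.24002152351253941
[[190.5 162.8]
 [245.6 165. ]
 [315.  167.9]
 [389.4 171. ]]
[[-0.0314 -0.0808 -0.019 ]
 [-0.0314 -0.0309 -0.019 ]
 [-0.0313  0.0254 -0.019 ]
 [-0.0312  0.0789 -0.019 ]]
(np.float64(0.298000000000004), np.float64(-1.6031614427671721e-13), np.float64(1.0775914125888947e-13))
```

Call:
{"name": "jog_arm", "arguments": {"series": [[-1,0,0,-8,0],[-1,0,0,-28,0],[-1,0,0,-56,0],[-1,0,0,-86,0],[-1,0,0,-114,0],[-1,0,0,-134,0],[-1,0,0,-146,0],[-1,0,0,-150,0],[-1,0,0,-150,0],[-1,0,0,-150,0]]}}

```text
t: 5.65
eef_pos: [0.5236, 0.2276, 0.3193]
tool_rot: [-0.464, -3.106, 0.002]
ft_force: [0.5, -0.7, -6.5]
finger_gap: 0.235
grasp_force: 40.0
```

```bash
cat > swing.py <<'E'
from meas import *
def swing(n=14,w0=2*np.pi/1.48,extra=()):
    D=[]
    for _ in range(n):
        s=read_state(); w=camera('wrist'); r=tilt(w,s)
        if r: D.append((float(s['t']),*r))
    D=np.array(D); t1=float(read_state()['t'])
    f=lambda p:p[0]+p[1]*np.cos(p[3]*(D[:,0]-t1))+p[2]*np.sin(p[3]*(D[:,0]-t1))-D[:,1]
    free=len(D)>24
    g=(lambda p:f(p)) if free else (lambda p:f([*p[:3],w0]))
    r=least_squares(g,[0,.1,.1,w0] if free else [0,.1,.1]); p=r.x
    print('n',len(D),'t1',round(t1,3),'mean,c,s,(w)',np.round(p,4),'amp',round(float(np.hypot(p[1],p[2])),4),'rms',round(float(np.sqrt(np.mean(r.fun**2))),4),'pix',np.round(D[:,3].mean(),2))
    return D,p
E
python3 - <<'E'
from swing import *
s=read_state(); print(s['t'],s['eef_pos'],s['ft_force'],s['grasp_force'],s['finger_gap'])
D,p=swing(32); print(np.round(D[:,:2],3).tolist())
E
```

```text
5.65 [0.52357404 0.22756014 0.31931526] [ 0.53400385 -0.69005315 -6.52073375] 39.97754752635956 0.2350053161968021
n 32 t1 7.25 mean,c,s,(w) [-0.0612 -0.4272  0.0875  3.5201] amp 0.4361 rms 0.1187 pix 2.45
[[5.65, -0.445], [5.7, -0.409], [5.75, -0.356], [5.8, -0.283], [5.85, 0.223], [5.9, 0.218], [5.95, 0.22], [6.0, 0.197], [6.05, 0.179], [6.1, 0.224], [6.15, 0.262], [6.2, 0.298], [6.25, 0.318], [6.3, 0.328], [6.35, 0.319], [6.4, 0.3], [6.45, 0.269], [6.5, 0.227], [6.55, 0.178], [6.6, 0.187], [6.65, 0.217], [6.7, 0.214], [6.75, 0.223], [6.8, -0.268], [6.85, -0.346], [6.9, -0.397], [6.95, -0.434], [7.0, -0.454], [7.05, -0.46], [7.1, -0.454], [7.15, -0.429], [7.2, -0.393]]
```

```bash
python3 - <<'E'
from meas import *
import pickle
L=[]
for _ in range(15):
    s=read_state(); w=camera('wrist'); L.append((s,w)); 
pickle.dump(L,open('L.pkl','wb'))
for s,w in L:
    u,b=rings(w); print(round(float(s['t']),2),u[:,0].tolist(),tilt(w,s))
cv2.imwrite('pics/w3.png',np.vstack([np.hstack([cv2.resize(L[i][1]['frame'][:300],(400,214)) for i in (0,4)]),np.hstack([cv2.resize(L[i][1]['frame'][:300],(400,214)) for i in (8,12)])]))
E
```

```text
7.25 [178.1, 235.0, 304.7, 363.7] (np.float64(-0.34319354161453236), np.float64(8.507941319992051), np.float64(4.182933925217789))
7.3 [178.9, 236.1, 305.5, 367.4] (np.float64(-0.25789942374339797), np.float64(7.286272251307658), np.float64(4.048838935595426))
7.35 [179.9, 237.6, 306.7, 371.5] (np.float64(0.21972470320788168), np.float64(-6.451655217950081), np.float64(3.231244985454546))
7.4 [181.3, 239.4, 308.0, 375.4] (np.float64(0.21578678012536612), np.float64(-4.658216043508795), np.float64(2.5384506225612764))
7.45 [182.6, 241.3, 309.5, 379.2] (np.float64(0.21326519882995618), np.float64(-2.9408103354378246), np.float64(1.8812030505638224))
7.5 [182.7, 242.9, 311.1, 382.4] (np.float64(0.18674852035550965), np.float64(-0.7940965655262425), np.float64(1.2492926763665304))
7.55 [183.2, 244.4, 312.6, 384.9] (np.float64(0.17523583063540416), np.float64(0.7462992562624505), np.float64(0.9346181125994613))
7.6 [186.0, 245.3, 313.7, 387.0] (np.float64(0.22437525040640147), np.float64(0.5731169719627607), np.float64(0.6714104215276516))
7.65 [188.5, 245.7, 314.6, 388.4] (np.float64(0.2
[... 175 characters left out ...]
99333), np.float64(0.1761508275641327))
7.75 [191.7, 246.1, 315.6, 390.0] (np.float64(0.31039790651165544), np.float64(0.16883818455858612), np.float64(0.09532695842983728))
7.8 [192.0, 246.2, 315.7, 390.1] (np.float64(0.31483230697189535), np.float64(0.18503373214709817), np.float64(0.12297567921635173))
7.85 [191.4, 246.1, 315.5, 389.9] (np.float64(0.30633248752778314), np.float64(0.20442055270421558), np.float64(0.09766153502723088))
7.9 [189.9, 245.9, 315.1, 389.3] (np.float64(0.2823518835456261), np.float64(0.40804821878772), np.float64(0.18888410058969946))
7.95 [187.8, 245.7, 314.4, 388.1] (np.float64(0.2514107345159757), np.float64(0.5418447698814299), np.float64(0.4670598539921721))
```

View pics/w3.png

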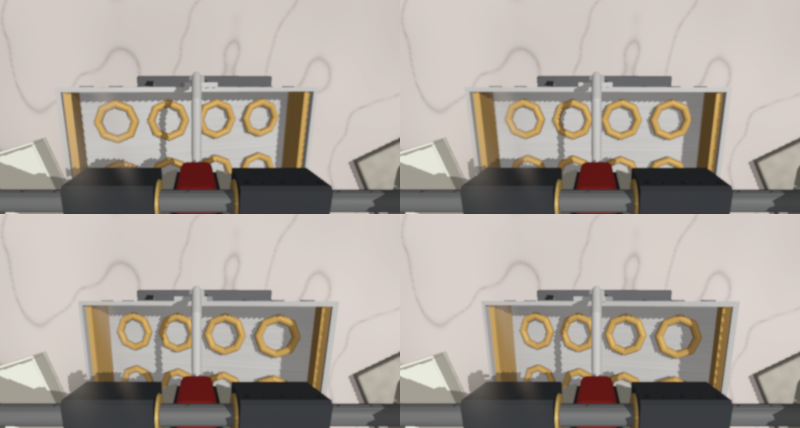

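```bash
python3 - <<'E'
from meas import *
import pickle
L=pickle.load(open('L.pkl','rb')); B=np.array(json.load(open('rings.json')))
for k in (0,3,6,9,12):
    s,w=L[k]; u,b=rings(w); print(u.tolist(),[x[1] for x in b if x[1][4]>600])
def fit(w,s,idx,lens):
    u,_=rings(w); A,t=cam_tool(w,s); K=w['intrinsics']
    def f(p):
        X=A@(PIV[:,None]+Rx(p[0])@B[idx].T)+t[:,None]; q=K@X; return (q[:2]/q[2]-u[idx].T).ravel()
    r=least_squares(f,[0.]); return r.x[0],np.sqrt(2*r.cost/len(idx)/2)
for s,w in L: print(round(float(s['t']),2),np.round(fit(w,s,[2,3],0),3),np.round(fit(w,s,[3],0),3))
E
```

```text
[[178.1, 165.3], [235.0, 167.6], [304.7, 165.4], [363.7, 163.9]] [[89, 131, 24, 84, 978], [155, 141, 39, 55, 666], [208, 140, 56, 56, 1243], [283, 139, 46, 54, 990], [340, 139, 49, 51, 1021], [396, 129, 38, 99, 2738]]
[[181.3, 164.2], [239.4, 166.6], [308.0, 166.3], [375.4, 166.1]] [[98, 130, 35, 98, 2093], [156, 140, 43, 55, 742], [212, 140, 56, 55, 1208], [283, 140, 52, 55, 1155], [348, 139, 55, 55, 1204], [412, 130, 36, 98, 2494]]
[[183.2, 163.9], [244.4, 165.7], [312.6, 167.2], [384.9, 168.7]] [[113, 129, 36, 99, 2378], [159, 139, 48, 52, 995], [219, 139, 49, 55, 1089], [285, 140, 56, 56, 1255], [355, 141, 60, 57, 1412], [426, 131, 33, 97, 2104]]
[[190.5, 162.9], [246.1, 165.2], [315.3, 168.0], [389.4, 170.8]] [[124, 129, 37, 99, 1890], [168, 138, 46, 51, 976], [225, 139, 43, 54, 947], [287, 140, 57, 57, 1305], [358, 141, 63, 61, 1560], [434, 131, 30, 97, 1730]]
[[191.4, 162.9], [246.1, 165.1], [315.5, 167.9], [389.9, 171.2]] [[126, 130, 36, 98, 1800], [169, 138, 46, 51, 972], [225, 139, 43, 54, 927], [287, 140, 57, 57, 1307], [358, 142, 64, 60, 1575], [434, 131, 30, 97, 1680]]
7.25 [-0.201  1.445] [-0.219  0.12 ]
7.3 [-0.148  0.973] [-0.161  0.071]
7.35 [-0.086  0.592] [-0.094  0.083]
7.4 [-0.022  0.328] [-0.026  0.19 ]
7.45 [0.045 0.231] [0.044 0.299]
7.5 [0.112 0.209] [0.111 0.283]
7.55 [0.171 0.201] [0.168 0.224]
7.6 [0.224 0.177] [0.223 0.191]
7.65 [0.266 0.137] [0.264 0.113]
7.7 [0.3   0.177] [0.295 0.106]
7.75 [0.319 0.13 ] [0.315 0.094]
7.8 [0.325 0.141] [0.321 0.085]
7.85 [0.316 0.101] [0.314 0.041]
7.9 [0.293 0.172] [0.291 0.177]
7.95 [0.258 0.174] [0.255 0.173]
```

```bash
cat >> meas.py <<'E'
def tilt(w,s):   # from the rightmost far ring only
    B=np.array(json.load(open('rings.json')))[3]; u,b=rings(w)
    if not len(u): return None
    A,t=cam_tool(w,s); K=w['intrinsics']
    def f(p):
        q=K@(A@(PIV+Rx(p[0])@B)+t); return q[:2]/q[2]-u[-1]
    r=least_squares(f,[0.]); return r.x[0],0,np.sqrt(r.cost)
E
cat > plan.py <<'E'
from meas import *
from scipy.optimize import minimize
def sim(y,th,om,w0,n=20):   # y: row targets (m) from 0; piecewise linear; returns theta trace and final th, om
    L=9.81/w0**2; dt=1/12/n; Y=np.interp(np.arange(len(y)*n+1)/n,np.arange(len(y)+1),np.r_[0,y])
    u=L*th; v0=0; v=L*om+v0; out=[]
    for k in range(len(y)*n):
        a=-w0**2*(u-(Y[k]+Y[k+1])/2); v+=a*dt; u+=v*dt; out.append((u-Y[k+1])/L)
    return np.array(out), u, v
def plan(th,om,D,N,w0,hold=1,vmax=.032,lo=-.45,hi=.34):
    full=lambda z:np.r_[z,[D]*(hold+1)]
    m=N-hold-1; z0=D*(1-np.cos(np.pi*np.arange(1,m+1)/(m+1)))/2
    b0,u0,v0=sim(full(np.zeros(m)),th,om,w0); G=[];U=[];V=[]
    for i in range(m):
        e=np.zeros(m); e[i]=1; b,u,v=sim(full(e),th,om,w0); G.append(b-b0);U.append(u-u0);V.append(v-v0)
    G=np.array(G)[:,::10].T; b0=b0[::10]; U=np.array(U);V=np.array(V)
    dd=lambda z:np.diff(np.r_[0,0,full(z)],2); T=np.eye(m); d0=dd(np.zeros(m)); J=np.array([dd(e)-d0 for e in T]).T
    A1=np.array([np.diff(np.r_[0,e,0]) for e in T]).T; a1=np.diff(np.r_[0,np.zeros(m),D])
    r=minimize(lambda z:1e3*np.sum(dd(z)**2),z0,jac=lambda z:2e3*J.T@dd(z),method='SLSQP',options=dict(maxiter=500,ftol=1e-10),constraints=[
      dict(type='eq',fun=lambda z:np.r_[u0+U@z-D,v0+V@z],jac=lambda z:np.array([U,V])),
      dict(type='ineq',fun=lambda z:np.r_[vmax-(A1@z+a1),vmax+(A1@z+a1),hi-(b0+G@z),(b0+G@z)-lo],jac=lambda z:np.vstack([-A1,A1,-G,G]))])
    y=np.round(full(r.x),3); b,u,v=sim(y,th,om,w0); print(r.message,'theta',b.min().round(3),b.max().round(3),'end',(u-D).round(4),v.round(4)); return y
E
cat > fitp.py <<'E'
from plan import *
def fitD(D,t1,w=None):
    D=np.array(D); f=lambda p:p[0]+p[1]*np.cos((p[3] if w is None else w)*(D[:,0]-t1))+p[2]*np.sin((p[3] if w is None else w)*(D[:,0]-t1))-D[:,1]
    r=least_squares(f,[0,.1,.1]+([4.245] if w is None else [])); p=r.x; print('t1',round(t1,3),'mean c s (w)',np.round(p,4),'amp',np.hypot(p[1],p[2]).round(4),'rms',np.sqrt(np.mean(r.fun**2)).round(4)); return p
E
python3 - <<'E'
from fitp import *
import pickle
L=pickle.load(open('L.pkl','rb')); D=[]
for _ in range(8): L.append((read_state(),camera('wrist')))
for s,w in L:
    r=tilt(w,s); D.append((float(s['t']),r[0]))
t1=float(read_state()['t']); p=fitD(D,t1,4.245); p4=fitD(D,t1)
w0=4.245; d,turn=togo((.562,-.221,.319),90)
tau=.04; c,s_=p[1],p[2]; th=c*np.cos(w0*tau)+s_*np.sin(w0*tau); om=w0*(-c*np.sin(w0*tau)+s_*np.cos(w0*tau))
for N in(28,32,36):
    y=plan(th,om,d[1]/1000,N,w0); print(N,(y*1000).astype(int).tolist())
E
```

```text
t1 8.4 mean c s (w) [ 0.0029 -0.2702 -0.1723] amp 0.3205 rms 0.0034
t1 8.4 mean c s (w) [-0.0164 -0.2625 -0.2114  4.0637] amp 0.337 rms 0.0022
t 8.4 pos [0.524  0.2279 0.3207] shift [-167.6 -418.2    1.7] turn -17.0 q [ 0.1   0.41 -0.87  1.51  0.32  1.37  0.48]
Optimization terminated successfully theta -0.306 0.255 end 0.0002 0.0013
28 [-8, -20, -35, -48, -59, -67, -72, -74, -75, -77, -81, -90, -105, -125, -152, -182, -214, -246, -278, -310, -340, -367, -388, -403, -412, -417, -418, -418]
Optimization terminated successfully theta -0.306 0.268 end -0.0002 0.0003
32 [-8, -20, -34, -48, -60, -70, -76, -81, -85, -90, -98, -110, -126, -148, -175, -205, -237, -269, -301, -333, -363, -389, -409, -423, -430, -433, -431, -428, -423, -420, -418, -418]
Optimization terminated successfully theta -0.308 0.269 end 0.0004 0.0021
36 [-7, -18, -30, -43, -54, -63, -69, -73, -75, -79, -84, -94, -107, -127, -151, -179, -210, -242, -274, -306, -337, -363, -384, -399, -409, -413, -413, -411, -409, -407, -406, -408, -411, -415, -418, -418]
```

Call:
{"name": "jog_arm", "arguments": {"series": [[-1,-1,-8,0,0],[-1,-2,-20,0,0],[-1,-5,-35,0,0],[-1,-8,-48,0,0],[-1,-13,-59,0,0],[-1,-18,-67,0,0],[-1,-25,-72,0,0],[-1,-32,-74,0,0],[-1,-39,-75,0,0],[-1,-48,-77,0,0],[-1,-56,-81,0,0],[-1,-65,-90,0,0],[-1,-75,-105,0,0],[-1,-84,-125,0,0],[-1,-93,-152,0,0],[-1,-103,-182,0,0],[-1,-112,-214,0,0],[-1,-120,-246,0,0],[-1,-129,-278,0,0],[-1,-136,-310,0,0]]}}

```text
t: 10.07
eef_pos: [0.5635, -0.1109, 0.3206]
tool_rot: [0.465, 3.107, -0.0]
ft_force: [1.6, 0.8, -6.0]
finger_gap: 0.231
grasp_force: 40.0
```

Call:
{"name": "jog_arm", "arguments": {"series": [[-1,-7,-30,0,0],[-1,-14,-57,0,0],[-1,-19,-78,0,0],[-1,-24,-93,0,0],[-1,-27,-102,0,0],[-1,-30,-107,0,0],[-1,-31,-108,0,0],[-1,-32,-108,0,0]]}}

```text
t: 10.73
eef_pos: [0.5629, -0.2197, 0.3207]
tool_rot: [0.462, 3.107, 0.001]
ft_force: [-0.5, 0.7, -5.6]
finger_gap: 0.237
grasp_force: 40.0
```

```bash
python3 - <<'E'
from fitp import *
import pickle
D=[];L=[]
for _ in range(30):
    s=read_state(); w=camera('wrist'); L.append((s,w)); r=tilt(w,s)
    if r: D.append((float(s['t']),r[0]))
pickle.dump(L,open('L2.pkl','wb'))
t1=float(read_state()['t']); p=fitD(D,t1,4.245); fitD(D,t1); print(np.round(np.array(D)[:,1],3).tolist())
togo((.562,-.221,.319),90)
E
```

```text
t1 12.233 mean c s (w) [ 0.0054 -0.0335  0.0635] amp 0.0718 rms 0.0012
t1 12.233 mean c s (w) [ 0.0056 -0.0323  0.0642  4.2676] amp 0.0719 rms 0.0011
[-0.033, -0.022, -0.004, 0.008, 0.025, 0.038, 0.052, 0.063, 0.071, 0.077, 0.078, 0.075, 0.071, 0.065, 0.052, 0.043, 0.028, 0.013, -0.002, -0.019, -0.034, -0.043, -0.052, -0.06, -0.065, -0.066, -0.063, -0.059, -0.052, -0.039]
t 12.23 pos [ 0.5625 -0.2209  0.3207] shift [ 0.4 -0.2  1.7] turn -17.0 q [ 0.8   0.45 -0.78  1.43  0.32  1.39  1.29]
```

```bash
python3 - <<'E'
from fitp import *
import pickle
w0=4.255
y=np.array([-8,-20,-35,-48,-59,-67,-72,-74,-75,-77,-81,-90,-105,-125,-152,-182,-214,-246,-278,-310,-340,-367,-388,-403,-412,-417]+[-418]*20)/1000
D=[(float(s['t']),tilt(w,s)[0]) for s,w in pickle.load(open('L2.pkl','rb'))]
for tau in(0,.03,.06,.09,.12):
    c,s_=-.2702,-.1723; th=c*np.cos(w0*tau)+s_*np.sin(w0*tau); om=w0*(-c*np.sin(w0*tau)+s_*np.cos(w0*tau))
    b,_,_=sim(y,th,om,w0); tt=8.4+tau+np.arange(1,len(b)+1)/240
    e=np.array([np.interp(t,tt,b)-v+.005 for t,v in D]); print(tau,np.sqrt(np.mean(e**2)).round(4))
t1=float(read_state()['t']); p=fitD(D,t1,w0); c,s_=p[1:3]
for tau in(.04,.08):
  th=c*np.cos(w0*tau)+s_*np.sin(w0*tau); om=w0*(-c*np.sin(w0*tau)+s_*np.cos(w0*tau))
  print((plan(th,om,0.,18,w0)*1000).astype(int).tolist())
E
```

```text
0 0.0284
0.03 0.0443
0.06 0.0705
0.09 0.099
0.12 0.1279
t1 12.233 mean c s (w) [ 0.0055 -0.0329  0.0638] amp 0.0718 rms 0.0011
Optimization terminated successfully theta -0.024 0.059 end 0.0002 -0.0009
[0, 1, 3, 6, 9, 14, 18, 21, 24, 25, 24, 21, 17, 12, 7, 3, 0, 0]
Optimization terminated successfully theta -0.024 0.057 end 0.0004 -0.0007
[1, 2, 5, 8, 12, 17, 20, 23, 25, 25, 23, 20, 15, 11, 6, 2, 0, 0]
```

```bash
python3 - <<'E'
from fitp import *
w0=4.255; c,s_=-.0329,.0638; print((plan(c,s_*w0,0.,18,w0)*1000).astype(int).tolist())
E
```

```text
Optimization terminated successfully theta -0.032 0.059 end -0.0 -0.0006
[0, 0, 0, 3, 6, 10, 15, 19, 22, 24, 24, 21, 18, 13, 7, 3, 0, 0]
```

Call:
{"name": "jog_arm", "arguments": {"series": [[-1,0,0,0,0],[-1,0,0,0,0],[-1,0,0,0,0],[-1,0,3,0,0],[-1,0,6,0,0],[-1,0,10,0,0],[-1,0,15,0,0],[-1,0,19,0,0],[-1,0,22,0,0],[-1,0,24,0,0],[-1,0,24,0,0],[-1,0,21,0,0],[-1,0,18,0,0],[-1,0,13,0,0],[-1,0,7,0,0],[-1,0,3,0,0],[-1,0,0,0,0],[-1,0,0,0,0]]}}

```text
t: 13.73
eef_pos: [0.5621, -0.2223, 0.3206]
tool_rot: [-0.467, -3.106, 0.001]
ft_force: [0.5, 0.3, -5.5]
finger_gap: 0.238
grasp_force: 40.0
```

Call:
{"name": "jog_arm", "arguments": {"series": [[-1,0,0,1,0],[-1,0,0,4,-0.5],[-1,0,0,9,-1.5],[-1,0,0,16,-2.5],[-1,0,0,24,-4],[-1,0,0,33,-5.5],[-1,0,0,43,-7],[-1,0,0,53,-9],[-1,0,0,63,-11],[-1,0,0,73,-12.5],[-1,0,0,82,-14],[-1,0,0,90,-15.5],[-1,0,0,95,-16.5],[-1,0,0,98,-17],[-1,0,0,100,-17],[-1,0,0,100,-17]]}}

```text
t: 15.07
eef_pos: [0.5625, -0.2209, 0.2206]
tool_rot: [-0.0, -3.142, -0.0]
ft_force: [-0.1, 0.6, -5.9]
finger_gap: 0.238
grasp_force: 40.0
```

```bash
python3 - <<'E'
from fitp import *
import pickle
D=[];L=[]
for _ in range(26):
    s=read_state(); w=camera('wrist'); L.append((s,w)); r=tilt(w,s)
    if r: D.append((float(s['t']),r[0]))
pickle.dump(L,open('L3.pkl','wb'))
t1=float(read_state()['t']); p=fitD(D,t1,4.255); print(np.round(np.array(D)[:,1],3).tolist())
togo((.562,-.221,.22),90)
c,s_=p[1:3]; print((plan(c,s_*4.255,0.,16,4.255)*1000).astype(int).tolist())
S=camera('side'); T=camera('top'); cv2.imwrite('pics/st.png',np.hstack([S['frame'][80:330,230:480],T['frame'][120:370,250:500]]).repeat(1,0)); pickle.dump((S,T),open('b.pkl','wb'))
E
```

```text
t1 16.367 mean c s (w) [0.0083 0.0093 0.0001] amp 0.0093 rms 0.0016
[0.017, 0.015, 0.01, 0.009, 0.006, 0.005, 0.004, 0.005, 0.003, -0.001, -0.0, -0.0, -0.001, -0.002, -0.0, 0.006, 0.004, 0.003, 0.004, 0.011, 0.009, 0.012, 0.016, 0.016, 0.016, 0.017]
t 16.37 pos [ 0.5625 -0.2209  0.2207] shift [ 0.5 -0.1  0.7] turn 0.01 q [ 0.83  0.54 -0.82  1.58  0.41  1.2   1.5 ]
Optimization terminated successfully theta -0.005 0.009 end -0.0001 0.0004
[1, 1, 2, 3, 3, 2, 2, 1, 0, 0, -1, -1, -1, 0, 0, 0]
```

View pics/st.png

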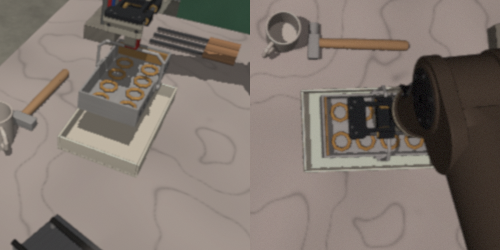

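Side and top views: the basket hangs level over the tray and is lined up with it, with a residual swing of 0.009 rad. Now the hold.

Call:
{"name": "jog_arm", "arguments": {"series": [[-1,0,0,0,0],[-1,0,0,0,0],[-1,0,0,0,0],[-1,0,0,0,0],[-1,0,0,0,0],[-1,0,0,0,0],[-1,0,0,0,0],[-1,0,0,0,0],[-1,0,0,0,0],[-1,0,0,0,0],[-1,0,0,0,0],[-1,0,0,0,0],[-1,0,0,0,0],[-1,0,0,0,0],[-1,0,0,0,0],[-1,0,0,0,0],[-1,0,0,0,0],[-1,0,0,0,0],[-1,0,0,0,0],[-1,0,0,0,0]]}}

```text
t: 18.13
eef_pos: [0.5625, -0.2209, 0.2207]
tool_rot: [-0.0, 3.142, -0.0]
ft_force: [0.2, -0.1, -5.3]
finger_gap: 0.24
grasp_force: 40.0
```

Call:
{"name": "jog_arm", "arguments": {"series": [[-1,0,0,0,0],[-1,0,0,0,0],[-1,0,0,0,0],[-1,0,0,0,0],[-1,0,0,0,0],[-1,0,0,0,0],[-1,0,0,0,0],[-1,0,0,0,0],[-1,0,0,0,0],[-1,0,0,0,0],[-1,0,0,0,0],[-1,0,0,0,0],[-1,0,0,0,0],[-1,0,0,0,0],[-1,0,0,0,0],[-1,0,0,0,0],[-1,0,0,0,0],[-1,0,0,0,0],[-1,0,0,0,0],[-1,0,0,0,0]]}}

```text
t: 19.8
eef_pos: [0.5625, -0.2209, 0.2207]
tool_rot: [-0.0, 3.142, -0.0]
ft_force: [-0.4, 0.8, -6.4]
finger_gap: 0.237
grasp_force: 40.0
```

```bash
python3 - <<'E'
from fitp import *
import pickle
w=camera('wrist'); s=read_state(); print(s['t'],tilt(w,s)); cv2.imwrite('pics/w4.png',w['frame']); pickle.dump((s,w),open('w4.pkl','wb'))
E
```

```text
19.85 (np.float64(0.003107057770264005), 0, np.float64(0.276691161967088))
```

View pics/w4.png

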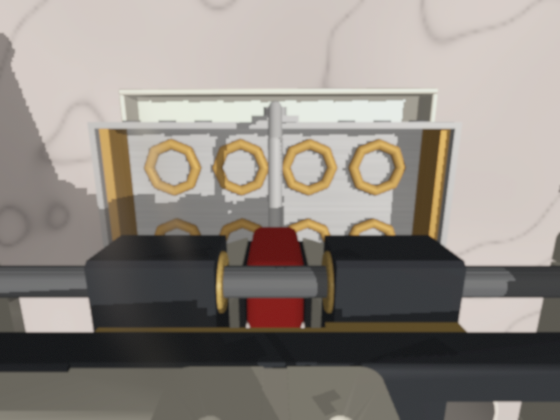

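Wrist view: the tray's far rim is at row 92, columns 121–437. The basket's far rim is at row 123, columns 91–459. Both are level and parallel.

```bash
python3 - <<'E'
from h import *
import pickle
s,w=pickle.load(open('w4.pkl','rb'))
for p,z in(((122,90),.04),((437,90),.04),((91,123),.149),((459,123),.149)): print(cast(w,p,z).round(4))
E
```

```text
[ 0.4687 -0.3642  0.04  ]
[ 0.4684 -0.0701  0.04  ]
[ 0.498  -0.3405  0.149 ]
[ 0.4978 -0.1023  0.149 ]
```

Call:
{"name": "jog_arm", "arguments": {"series": [[-1,0,0,2,0],[-1,0,0,6,0],[-1,0,0,12,0],[-1,0,0,19,0],[-1,0,0,27,0],[-1,0,0,35,0],[-1,0,0,43,0],[-1,0,0,51,0],[-1,0,0,59,0],[-1,0,0,67,0],[-1,0,0,74,0],[-1,0,0,80,0],[-1,0,0,85,0],[-1,0,0,89,0],[-1,0,0,91,0],[-1,0,0,92,0],[-1,0,0,93,0],[-1,0,0,94,0],[-1,0,0,94,0]]}}

```text
t: 21.43
eef_pos: [0.5625, -0.2209, 0.1268]
tool_rot: [-0.0, 3.141, -0.0]
ft_force: [0.2, -0.6, -6.0]
finger_gap: 0.234
grasp_force: 40.0
```

Call:
{"name": "jog_arm", "arguments": {"series": [[-1,0,0,0.5,0],[-1,0,0,1,0],[-1,0,0,1.5,0],[-1,0,0,2,0],[-1,0,0,2,0]]}}

```text
t: 21.85
eef_pos: [0.5624, -0.221, 0.1246]
tool_rot: [0.0, -3.141, 0.0]
ft_force: [0.3, 0.1, -5.8]
finger_gap: 0.237
grasp_force: 40.0
```

Call:
{"name": "jog_arm", "arguments": {"series": [[-1,0,0,0.5,0],[-1,0,0,1,0],[-1,0,0,1.5,0],[-1,0,0,2,0],[-1,0,0,2,0]]}}

```text
t: 22.27
eef_pos: [0.5624, -0.2209, 0.1226]
tool_rot: [0.0, -3.141, -0.0]
ft_force: [0.7, 0.2, -5.5]
finger_gap: 0.24
grasp_force: 40.0
```

Call:
{"name": "jog_arm", "arguments": {"series": [[-1,0,0,0.5,0],[-1,0,0,1,0],[-1,0,0,1,0]]}}

```text
t: 22.52
eef_pos: [0.5624, -0.2209, 0.1216]
tool_rot: [0.0, -3.141, -0.0]
ft_force: [-0.6, 0.1, -6.5]
finger_gap: 0.239
grasp_force: 40.0
```

Call:
{"name": "jog_arm", "arguments": {"series": [[-1,0,0,0.5,0],[-1,0,0,1,0],[-1,0,0,1,0]]}}

```text
t: 22.77
eef_pos: [0.5624, -0.2209, 0.1206]
tool_rot: [0.0, -3.141, 0.0]
ft_force: [-0.1, 0.4, -6.6]
finger_gap: 0.242
grasp_force: 40.0
```

Call:
{"name": "jog_arm", "arguments": {"series": [[-1,0,0,0.5,0],[-1,0,0,1,0],[-1,0,0,1,0]]}}

```text
t: 23.02
eef_pos: [0.5624, -0.2209, 0.1196]
tool_rot: [0.0, -3.141, -0.0]
ft_force: [0.6, 1.0, -5.0]
finger_gap: 0.237
grasp_force: 40.0
```

Call:
{"name": "jog_arm", "arguments": {"series": [[-1,0,0,0.5,0],[-1,0,0,1,0],[-1,0,0,1,0]]}}

```text
t: 23.27
eef_pos: [0.5625, -0.2209, 0.1189]
tool_rot: [-0.0, 3.141, -0.0]
ft_force: [-0.9, 0.8, -4.1]
finger_gap: 0.235
grasp_force: 40.0
```

Call:
{"name": "jog_arm", "arguments": {"series": [[-1,0,0,0.5,0],[-1,0,0,1,0],[-1,0,0,1,0]]}}

```text
t: 23.52
eef_pos: [0.5626, -0.2209, 0.1188]
tool_rot: [-0.0, 3.141, -0.001]
ft_force: [-4.2, 0.3, 7.3]
finger_gap: 0.233
grasp_force: 40.0
```

Call:
{"name": "jog_arm", "arguments": {"series": [[-1,0,0,-0.5,0],[-1,0,0,-1,0],[-1,0,0,-1,0]]}}

```text
t: 23.77
eef_pos: [0.5626, -0.2209, 0.1188]
tool_rot: [-0.0, 3.141, -0.0]
ft_force: [-1.9, 1.1, 1.3]
finger_gap: 0.239
grasp_force: 40.0
```

Call:
{"name": "jog_arm", "arguments": {"series": [[1,0,0,0,0],[1,0,0,0,0],[1,0,0,0,0],[1,0,0,0,0],[1,0,0,0,0],[1,0,0,0,0],[1,0,0,0,0],[1,0,0,0,0],[1,0,0,0,0],[1,0,0,0,0],[1,0,0,0,0],[1,0,0,0,0],[1,0,0,0,0],[1,0,0,0,0],[1,0,0,0,0]]}}

```text
t: 25.02
eef_pos: [0.5625, -0.221, 0.1187]
tool_rot: [-0.0, 3.142, -0.0]
ft_force: [0.1, 0.2, -0.2]
finger_gap: 1.0
grasp_force: 0.1
```

Call:
{"name": "jog_arm", "arguments": {"series": [[1,0,0,-3,0],[1,0,0,-8,0],[1,0,0,-15,0],[1,0,0,-23,0],[1,0,0,-31,0],[1,0,0,-39,0],[1,0,0,-47,0],[1,0,0,-56,0],[1,0,0,-66,0],[1,0,0,-78,0],[1,0,0,-92,0],[1,0,0,-108,0],[1,0,0,-124,0],[1,0,0,-136,0],[1,0,0,-145,0],[1,0,0,-150,0],[1,0,0,-150,0],[1,0,0,-150,0]]}}

```text
t: 26.52
eef_pos: [0.5623, -0.221, 0.2684]
tool_rot: [0.0, -3.141, 0.0]
ft_force: [0.2, 0.3, -0.3]
finger_gap: 1.004
grasp_force: 0.0
```

```bash
python3 - <<'E'
from h import *
s=read_state();print(s['t'],s['eef_pos'],s['ft_force'])
w=camera('wrist'); S=camera('side'); cv2.imwrite('pics/fin.png',np.hstack([cv2.resize(w['frame'],(400,300)),cv2.resize(S['frame'][100:310,220:500],(400,300))]))
E
```

```text
26.5167 [ 0.56230056 -0.22095116  0.26840861] [ 0.22054751  0.25746333 -0.31661634]
```

View pics/fin.png

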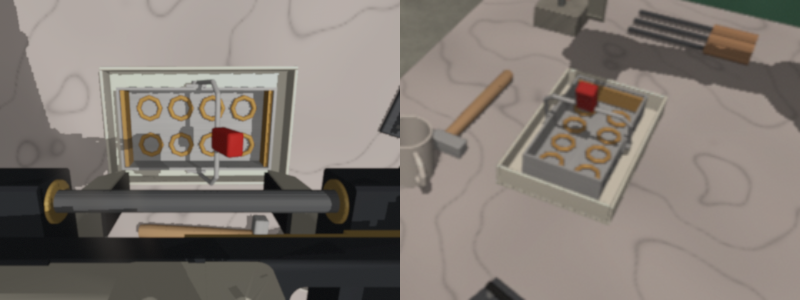

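The basket stands flat and centred in the tray, the bail has flopped to its stop, and the gripper is clear above. Handing in.

```bash
python3 -c "
from station import *
print(sign_off())"
```

```text
the job is handed in; nothing more can be done
None
```

The basket hung nearly still over the tray for more than 4 s, then was set down flat and centred in it and released; I handed the job in at about 26.5 s, and no verdict came back.

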